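# Check the bench stop and reset

### The job

Do the daily check of the bench's stop: press the grey mushroom all the way in until it stays in by itself, then twist it clockwise (seen from above) until it springs back out, and after that press the square key fully down to reset and let it go. Do it all by pushing with the fingertips: turn the mushroom by pushing against one side of its bar rather than pinching the bar between the fingers. Do not press the round key, and leave the glassware, vials and boxes around standing where they are.

Things in the scene. Friction and masses are not known exactly. Their poses are not given: they have to be found in the camera images.
- stop_box: stop station, fixed to the bench: white box 90 x 90 mm, 60 mm high, origin at the centre of its underside, z up. The grey mushroom stands upright on the middle of its top: a flat dome 63 mm across; when out, the dome's rim is 84 to 92 mm and its middle 96 mm above the bench. A straight upright grip bar runs across the dome.
- bar_top (a point): centre of the top edge of the mushroom's grip bar, on the mushroom's axis, 124 mm above the bench when out; goes down and turns with it. The bar is 58 mm long, 12 mm thick and rises 28 to 34 mm above the dome; its length is along y (the stop box's y when untwisted), its broad sides face -x and +x
- stop (a joint): how far the mushroom is pushed in (m): 0 fully out, 0.012 at the bottom. Sprung out with 4 N at the start and 10 N at the bottom (push with about 12 to 15 N). From 0.011 on a catch takes it, and it then stays in at about 0.0105 when let go, until it is twisted.
- stop_head (a joint): twist of the mushroom (rad), 0 at rest, positive clockwise seen from above, hard stop at 0.95. Sprung back to 0. A latched mushroom is freed at about 0.5 to 0.6 (takes under 0.1 N m, about 4 N at the end of the bar), jumps up by 10 mm (a finger rubbing on the bar may hold it down until lifted), and turns back to 0 by itself when let go.
- bar_near: the bar's side that faces the stop box's -x when untwisted, with the mushroom's origin: on its axis, 60 mm above the bench when out; y along the bar. Pushing this side near the bar's +y end away to +x twists clockwise.
- bar_far: the bar's opposite side (facing the stop box's +x when untwisted), same origin and axes. Pushing it near the bar's -y end to -x twists clockwise too.
- square_top (a point): centre of the top of the SQUARE key (30 x 30 mm black cap), 72 mm above the bench, in the middle of a fixed white box 60 x 60 x 50 mm high that stands left or right of the stop station; the cap stands 10 mm proud of its grey surround
- square_key (a joint): travel of the square key (m): 0 out, 0.006 fully down; sprung, 1.5 N to start, 5 N at the bottom; comes back when let go
- round_top (a point): centre of the top of the ROUND key (30 mm across, black), same height, in a box of the same kind on the other side of the stop station; not to be pressed
- round_key (a joint): travel of the round key (m): 0 out, 0.006 fully down
- buffer_bottle: bystander: clear bottle with white cap, 60 mm across, 115 mm high, stands loose; origin at its underside
- beaker: bystander: glass beaker, 64 mm across, 70 mm high, loose; origin at its underside
- small_beaker: bystander: glass beaker, 50 mm across, 55 mm high, loose; origin at its underside
- vial: bystander: amber vial, 23 mm across, 45 mm high, loose, close to the left of the stop; origin at its underside
- vial2: bystander: clear vial, 23 mm across, 40 mm high, loose, close to the right of the stop; origin at its underside
- dish: bystander: white bowl, 72 mm across, 22 mm high, loose; origin at its underside
- tip_box: bystander: grey box 80 x 110 x 50 mm high, loose; origin at its underside
Mind the look-alikes: they are no part of the job. Leave any green or yellow look-alike of the part that bears round_top alone.

How it is judged:
On the way, in this order (a step that is already met when the one before it is completed fails the run):
1. the mushroom is pressed in and latched: in by itself untouched, or pressed past its catch while not twisted (((value of joint stop above 0.0095 m and contact force between stop_box and anything else below 0.3 N) or (value of joint stop above 0.0112 m and value of joint stop_head below 0.2 rad))), for 0.1 s.
2. the mushroom is twisted and springs back out (value of joint stop below 0.002 m), for 0.1 s.
3. the square key is pressed down with the mushroom out (value of joint square_key above 0.0045 m and value of joint stop below 0.002 m), for 0.05 s.
At the end, for the whole second after the job is handed in: The mushroom is out (within 2 mm) and turned back (within 0.12 rad), both keys are up (within 1 mm), and every bystander stands within 20 mm of its place (value of joint stop below 0.002 m and value of joint stop_head below 0.12 rad and value of joint each of square_key, round_key below 0.001 m and distance of each of buffer_bottle, beaker, small_beaker, vial, vial2, dish, tip_box from where it was at the start of the episode below 0.02 m); the robot touches nothing.
It fails at once if the square key is pressed (3 mm) before the mushroom has been released (value of joint square_key above 0.003 m and value of joint stop above 0.004 m).
It fails at once if the round key is pressed (3 mm) (value of joint round_key above 0.003 m).
It fails at once if the mushroom's bar is pinched: the fingers push on both its sides at once, over 1.5 N each (contact force between the fingers and bar_near above 1.5 N and contact force between the fingers and bar_far above 1.5 N).
It fails at once if a bystander is lifted, carried or knocked: moved more than 20 mm (distance of any of buffer_bottle, beaker, small_beaker, vial, vial2, dish, tip_box from where it was at the start of the episode above 0.02 m).
It also fails if it takes over 43 s, if anything falls off the work surface, if the arm or the gripper's body presses on something with over 40 N, if the wrist force passes 120 N, or if a joint passes its speed limit or range.

### The arm

A 7-joint arm with a two-finger parallel gripper is mounted at the origin on the work surface. World frame = base frame: x ahead of the robot, y to its left, z up, the work surface at z = 0. Lengths are in m, angles in rad, forces in N, time in s.
With the tool pointing down it reaches from about 0.4 to 0.85 m from the base axis. Payload 6.9 kg.
Tool frame: the origin (TCP) lies midway between the tips of the shut fingers; the grasp point (between the pads) lies ctrl.grip_point_offset behind it (ctrl.grip_point_offset is the distance from the TCP to the grasp point, in m); z points along the fingers, x is the direction in which the jaws open and shut, and the axes are right-handed (so a half turn about z gives the same grasp; the last joint's range is limited). The gripper opens to 85 mm and grips with 20 to 120 N. Pads are 22 mm wide; open, the fingers measure 114 mm over their backs; the gripper's body (76 mm by 85 mm) begins 54 mm behind the grasp point. The pads swing forward as they close: fully open they stand 13 mm farther back than shut.
Start: joints at [-1.115, 0.507, -0.238, 1.5, 0.126, 1.149, -0.155], TCP at [0.215, 0.587, 0.231] pointing down, gripper open.
Joint ranges: [-3.08, 3.08], [-0.24, 2.05], [-1.43, 1.35], [0, 2.5], [-1.52, 4.66], [0.17, 1.96], [-2.89, 2.89]. Speed limits (rad/s): [2.39, 2.39, 3.14, 3.14, 3.14, 3.14, 3.14].

### API

Orientations are given as a rotation vector (axis times angle).
In Python, from rig import status, eyes, ctrl gives the robot as it stands.
- The arm moves only by the shell command python3 -m crank 'ROWS' [OPENING] [FORCE]. ROWS is JSON, a list that holds one entry, the list of rows, each a list of 4 numbers: the shift along the tool's x, y, z in units of 5 cm (1.0 is 5 cm), then the turn about the tool's z in units of 60 degrees (1.0 is 60 degrees). A call has 1 to 8 rows; each row shifts and turns the commanded pose from where the row before left it, along the tool's axes as they then stand; what a row does not reach is not made up. A row lasts 1/8 s, in which the tool goes at most 62.5 mm and 10.7 degrees, less where a joint would pass 70% of its speed; a pose out of reach is approached as far as the arm can. A call with a number of a shift or a turn outside -1 to 1 is refused whole. A call with a gripper value outside its range is refused whole. OPENING is the closure, from 0 (fully open) to 1 (shut), set as the call begins (- or left out, the last holds). The fingers move at their own pace and stop on an object; FORCE is the grip in N (left out, the last holds). Time passes only in rows, so rows that do not move let the fingers close. It gives the time, the measured TCP pose, the force and the opening at its end, in the units of the state.
- status.read_state(): the state, without advancing time (a new reading comes with each control period).
- eyes.grab_frame(name): name is "scene" or "top" or "wrist"; returns the picture (480x640x3 uint8, red, green, blue); there is no depth.
- eyes.get_calibration(name): a dict with "fx", "fy", "cx", "cy" (pixels), "k1" (the pictures are not rectified: a ray, as slopes to the right and down, at radius r is drawn at 1 + k1 r^2 times it, then the intrinsics apply), "R" (3x3) and "t" (3): a world point X has camera coordinates R X + t; the wrist camera has in their place "mount" (4x4, takes a point from camera to tool coordinates, whose origin is the TCP and whose axes are the tool frame's). Camera axes: x right, y down, z forward; pixel columns grow to the right and rows downward; lengths in m; the calibration is good to about 2 mm. A picture is of the moment at which its call begins: read the wrist's pose just before it. get_calibration takes no time and is no camera call.
- ctrl.hand_in(): hands the job in, once; it reports no verdict.
The state is a dict: "clock": time; "qpos": joint angles; "joint_velocities": joint speeds; "joint_efforts": joint torques, N m; "ee_pos": TCP position; "ee_rot": TCP orientation; "force": force on the tool from outside, world axes, zero at the start; "ft_torque": the same for the moment, N m; "grip_width": finger opening in m.
Only numpy, scipy, OpenCV 4.12 (cv2) and the standard library are available. Lean on these libraries where they do the work, as an engineer would, in place of code of your own. Each camera call takes 0.05 s, during which the arm holds its last target.

## Working session

There is one attempt and no reset: what is moved stays moved. The work goes in short steps, Python scripts to look and compute and a shell command to move; the robot and the scene stay as the last step left them, time stands still between calls to the robot, and variables do not carry over. Pictures are saved under pics/ and viewed, and the job is handed in when it is done.

```bash
mkdir -p pics; ls; python3 - <<'E'
from rig import status, eyes, ctrl
import cv2,numpy as np
s=status.read_state(); print(s['clock'],s['ee_pos'],s['ee_rot'],s['force'],s['grip_width'],ctrl.grip_point_offset)
for n in ('scene','top'):
    im=eyes.grab_frame(n); cv2.imwrite(f'pics/{n}0.png',im[:,:,::-1]); print(n,eyes.get_calibration(n))
E
```

```text
pics
0.0 [0.21466887 0.58643062 0.23042491] [ 2.57412990e+00  1.79913316e+00 -2.30480139e-03] [-0.48673161 -0.25336502 -0.42369618] 0.08520830915190701 0.0187
scene {'fx': 455.34243891528024, 'fy': 455.34243891528024, 'cx': 322.27697394334274, 'cy': 246.40790852313054, 'k1': -0.10911502034037514, 'R': array([[ 0.40136064,  0.91591579,  0.00281225],
       [ 0.58486816, -0.25392796, -0.77035695],
       [-0.70486798,  0.31083575, -0.63760667]]), 't': array([-0.18830115, -0.22480767,  1.23154151])}
top {'fx': 497.3150959100001, 'fy': 497.3150959100001, 'cx': 314.60878715546846, 'cy': 237.20316606108665, 'k1': -0.0020642657674626004, 'R': array([[ 0.02541308, -0.99950876,  0.01834163],
       [-0.99635236, -0.02681942, -0.08101042],
       [ 0.08146254, -0.016216  , -0.99654448]]), 't': array([-0.05755265,  0.54657453,  1.08361393])}
```

View pics/scene0.png

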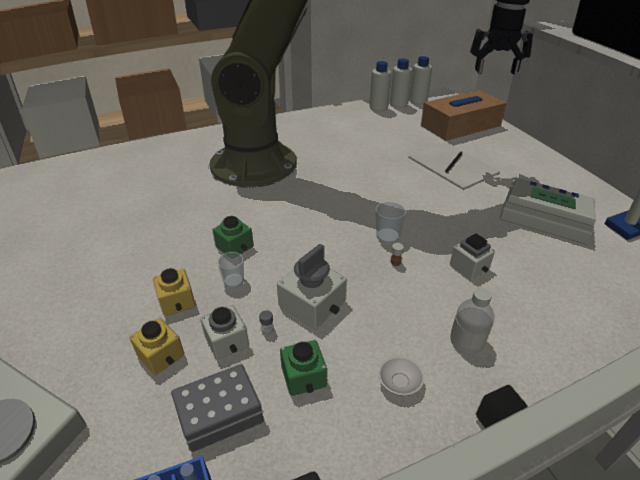

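View pics/top0.png

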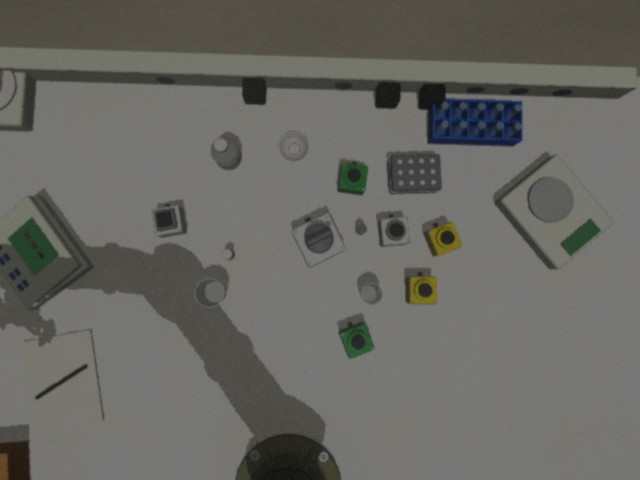

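The scene view shows the stop at about (313,285), the white square key at (473,250) and the white round key at (224,325). In the top view they are at (318,240), (168,220) and (394,229). I'll zoom in to get exact pixels.

```bash
cat > h.py <<'E'
import cv2,numpy as np
from rig import status,eyes,ctrl
def ray(n,u,v):
    c=eyes.get_calibration(n); d=np.array([(u-c['cx'])/c['fx'],(v-c['cy'])/c['fy']])
    x=cv2.undistortPoints(np.array([[[u,v]]],float),np.array([[c['fx'],0,c['cx']],[0,c['fy'],c['cy']],[0,0,1]]),np.array([c['k1'],0,0,0.]))[0,0]
    R=c['R'];return -R.T@c['t'],R.T@np.array([x[0],x[1],1])
def onz(n,u,v,z):
    o,d=ray(n,u,v);return o+d*(z-o[2])/d[2]
E
python3 - <<'E'
import cv2,numpy as np
t=cv2.imread('pics/top0.png');s=cv2.imread('pics/scene0.png')
def z(im,x,y,w,h,k):
    return cv2.resize(cv2.convertScaleAbs(im[y:y+h,x:x+w],alpha=1.5),None,fx=k,fy=k,interpolation=cv2.INTER_CUBIC)
a=np.hstack([z(t,285,205,65,65,6),z(t,140,187,65,65,6)])
b=np.hstack([z(s,265,235,97,97,4),z(s,440,220,97,97,4)])
cv2.imwrite('pics/zt.png',a);cv2.imwrite('pics/zs.png',b)
E
```

```text
(no output)
```

View pics/zt.png

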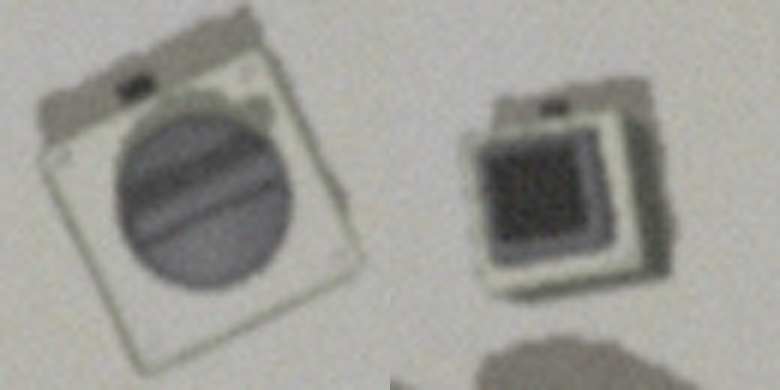

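View pics/zs.png

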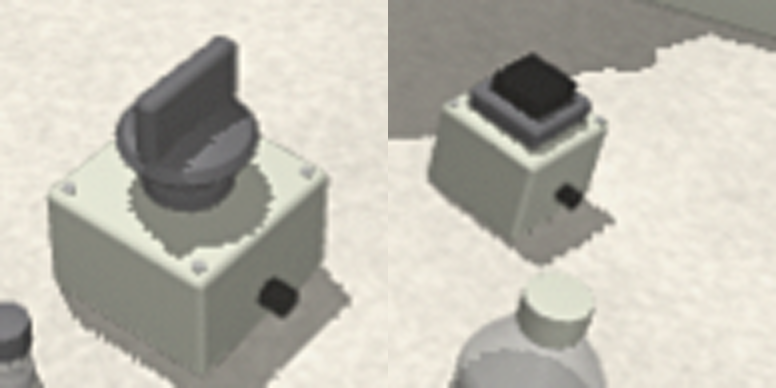

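```bash
python3 - <<'E'
from h import *
P=lambda x,y,X,Y,k:(X+(x+.5)/k-.5,Y+(y+.5)/k-.5)
print('cam',ray('top',0,0)[0])
c=[onz('top',*P(x,y,285,205,6),.06) for x,y in((40,158),(262,42),(362,265),(145,375))]
print(np.round(c,4),'mean',np.mean(c,0)); 
for i in range(4):
    d=c[(i+1)%4]-c[i];print(np.linalg.norm(d),np.degrees(np.arctan2(d[1],d[0])))
print('dome',onz('top',*P(204,202,285,205,6),.088))
# bar top edge ends
for p in((137,213),(262,152),(140,243),(275,183)): print('bar',onz('top',*P(*p,285,205,6),.124))
# scene: bar top ends
for p in((148,100),(225,42)): print('sbar',onz('scene',*P(*p,265,235,4),.124))
print('skey scene',[onz('scene',*P(x-388,y,440,220,4),.072).round(4) for x,y in((533,54),(575,83),(541,114),(492,85))])
print('skey top',[onz('top',*P(x-390,y,140,187,6),.072).round(4) for x,y in((482,145),(578,133),(588,237),(495,245))])
print('s box top',[onz('top',*P(x-390,y,140,187,6),.05).round(4) for x,y in((465,135),(620,112),(642,278),(492,298))])
print('s scene box', [onz('scene',*P(x,y,265,235,4),.06).round(4) for x,y in((50,196),(327,178),(204,283))])
for n,u,v in(('vialtop',228,252),('vial2',361,228),('beaker',210,291),('buffer',226,150)): print(n,onz('top',u,v,.04))
E
```

```text
cam [ 0.45776948 -0.02529368  1.12520332]
[[ 0.557   0.0079  0.06  ]
 [ 0.6011 -0.0707  0.06  ]
 [ 0.5217 -0.1083  0.06  ]
 [ 0.4804 -0.0317  0.06  ]] mean [ 0.54007962 -0.05070386  0.06      ]
0.09010855225952998 -60.71271395003068
0.08788701118158061 -154.61939675651578
0.08703398379460854 118.33087951447824
0.08627884047252202 27.36030702595444
dome [ 0.54058221 -0.05054344  0.088     ]
bar [ 0.5333906  -0.02721775  0.124     ]
bar [ 0.55514483 -0.06880897  0.124     ]
bar [ 0.52330719 -0.02849475  0.124     ]
bar [ 0.54477234 -0.07343491  0.124     ]
sbar [ 0.55250471 -0.07356792  0.124     ]
sbar [ 0.53095138 -0.03004416  0.124     ]
skey scene [array([0.56  , 0.2885, 0.072 ]), array([0.5866, 0.293 , 0.072 ]), array([0.5987, 0.2625, 0.072 ]), array([0.5716, 0.2544, 0.072 ])]
skey top [array([0.591 , 0.2978, 0.072 ]), array([0.5963, 0.2643, 0.072 ]), array([0.5594, 0.2589, 0.072 ]), array([0.5557, 0.2915, 0.072 ])]
s box top [array([0.5973, 0.3109, 0.05  ]), array([0.6072, 0.2556, 0.05  ]), array([0.5472, 0.2448, 0.05  ]), array([0.5385, 0.2982, 0.05  ])]
s scene box [array([ 0.5258, -0.1105,  0.06  ]), array([0.5635, 0.0046, 0.06  ]), array([ 0.5995, -0.0693,  0.06  ])]
vialtop [0.50908661 0.14478753 0.04      ]
vial2 [ 0.56949988 -0.14432974  0.04      ]
beaker [0.42370677 0.18025915 0.04      ]
buffer [0.73486551 0.15813838 0.04      ]
```

Stop axis is at about (0.541,-0.051) with a yaw of about 27°, and the square key is at about (0.577,0.277). Next I work out the shift in tool axes.

```bash
cat >> h.py <<'E'
from scipy.spatial.transform import Rotation as Ro
def go(tgt,tx=None):
    s=status.read_state();R=Ro.from_rotvec(s['ee_rot']).as_matrix();p=np.array(s['ee_pos'])
    a=np.degrees(np.arctan2(R[1,0],R[0,0]))
    print('t',s['clock'],'p',p.round(4),'xang',a.round(2),'F',np.round(s['force'],2),'w',round(s['grip_width'],4),'zaxis',R[:,2].round(3))
    print('units',(R.T@(np.array(tgt)-p)/.05).round(3), None if tx is None else 'turn %.3f'%((a-tx)/60))
E
python3 -c "
from h import *
go([.541,-.051,.20],27)"
```

```text
t 0.1 p [0.2147 0.5865 0.2305] xang 69.9 F [-0.01 -0.91 -0.06] w 0.0855 zaxis [-0.001 -0.001 -1.   ]
units [-9.729 10.51   0.626] turn 0.715
```

```bash
python3 -m crank '[[[-0.486,0.525,0,0],[-0.486,0.525,0,0],[-0.486,0.525,0,0],[-0.486,0.525,0,0],[-0.486,0.525,0,0],[-0.486,0.525,0,0],[-0.486,0.525,0,0],[-0.486,0.525,0,0]]]' 1 40
python3 -m crank '[[[-0.486,0.525,0,0],[-0.486,0.525,0,0],[-0.486,0.525,0,0],[-0.486,0.525,0,0],[-0.486,0.525,0,0],[-0.486,0.525,0,0],[-0.486,0.525,0,0],[-0.486,0.525,0,0]]]'
python3 -m crank '[[[0,0,0,0.143],[0,0,0,0.143],[0,0,0,0.143],[0,0,0,0.143],[0,0,0,0.143],[0,0,0,0],[0,0,0,0]]]'
python3 -c "
from h import *
go([.541,-.051,.150],27)"
```

```text
clock: 1.1
ee_pos: [0.3455, 0.3309, 0.2311]
ee_rot: [2.575, 1.8, -0.001]
force: [-0.2, 0.0, 0.1]
grip_width: -0.0001
clock: 2.1
ee_pos: [0.4758, 0.0764, 0.2311]
ee_rot: [-2.575, -1.8, 0.001]
force: [0.6, 0.8, -0.4]
grip_width: -0.0
clock: 2.98
ee_pos: [0.4755, 0.0775, 0.2311]
ee_rot: [3.054, 0.739, -0.001]
force: [0.2, 0.3, 0.8]
grip_width: 0.0
t 2.975 p [0.4755 0.0775 0.2311] xang 27.2 F [0.18 0.27 0.76] w 0.0 zaxis [-0. -0. -1.]
units [-0.009  2.886  1.623] turn 0.003
```

```bash
python3 -m crank '[[[0,0.48,0,0],[0,0.48,0,0],[0,0.48,0,0],[0,0.48,0.3,0],[0,0.48,0.6,0],[-0.01,0.48,0.6,0],[0,0,0.1,0],[0,0,0,0]]]'
python3 - <<'E'
from h import *
go([.541,-.051,.124],27)
for n in('scene','wrist'):
    im=eyes.grab_frame(n)[:,:,::-1]
    if n=='scene': im=cv2.resize(im[190:340,220:420],None,fx=4,fy=4)
    cv2.imwrite(f'pics/{n}1.png',im)
E
```

```text
clock: 3.98
ee_pos: [0.5403, -0.0504, 0.1513]
ee_rot: [-3.053, -0.735, 0.001]
force: [-0.6, -0.3, -0.4]
grip_width: 0.0
t 3.975 p [ 0.5403 -0.0504  0.1513] xang 27.08 F [-0.6  -0.3  -0.44] w 0.0 zaxis [-0.001  0.001 -1.   ]
units [0.007 0.018 0.546] turn 0.001
```

View pics/scene1.png

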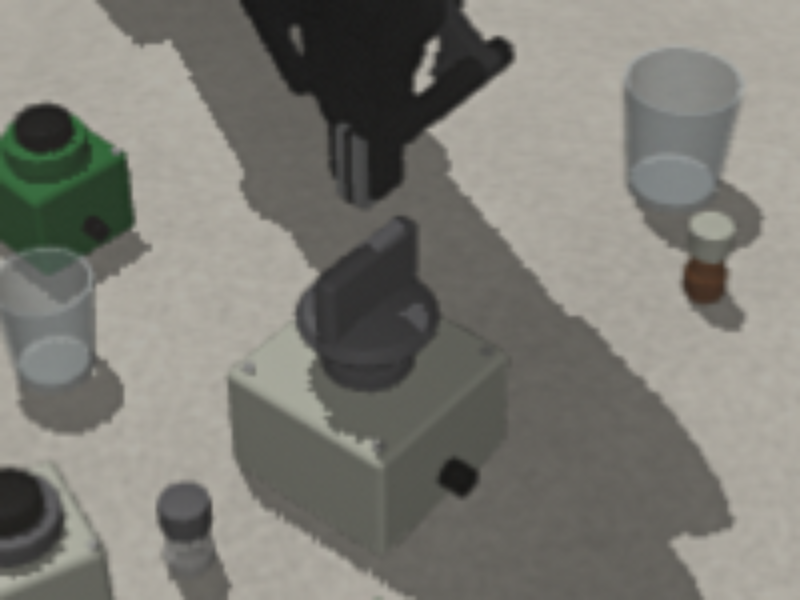

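View pics/wrist1.png

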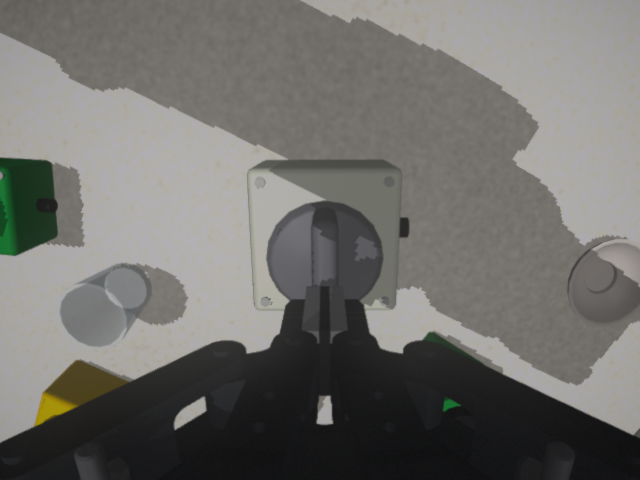

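The wrist view shows the bar (about 325,245) lined up with the fingertips (about 325,305), centred and parallel. I'll press now.

```bash
python3 -m crank '[[[0,0,0.2,0],[0,0,0.2,0],[0,0,0.14,0],[0,0,0.1,0],[0,0,0.1,0],[0,0,0,0]]]'
python3 -m crank '[[[0,0,0.04,0],[0,0,0.02,0],[0,0,0,0]]]'
```

```text
clock: 4.82
ee_pos: [0.5406, -0.0509, 0.1145]
ee_rot: [-3.055, -0.733, -0.0]
force: [-1.5, 0.9, 7.7]
grip_width: -0.0
clock: 5.2
ee_pos: [0.5406, -0.0509, 0.112]
ee_rot: [-3.055, -0.733, -0.001]
force: [-3.5, 0.1, 9.4]
grip_width: 0.0002
```

```bash
python3 -m crank '[[[0,0,0.03,0],[0,0,0,0],[0,0,0,0]]]'
python3 -m crank '[[[0,0,0.03,0],[0,0,0.0,0],[0,0,0,0]]]'
```

```text
clock: 5.58
ee_pos: [0.5411, -0.0509, 0.1119]
ee_rot: [3.055, 0.733, 0.004]
force: [-5.3, 1.5, 22.3]
grip_width: -0.0004
clock: 5.95
ee_pos: [0.5416, -0.0509, 0.1117]
ee_rot: [3.054, 0.733, 0.006]
force: [-7.8, 1.8, 33.9]
grip_width: -0.0001
```

```bash
python3 -m crank '[[[0,0,-0.2,0],[0,0,-0.3,0],[0,0,-0.2,0],[0,0,0,0],[0,0,0,0]]]'
python3 - <<'E'
from h import *
c=np.array([.541,-.051]);y=np.array([-.454,.891]);x=np.array([.891,.454])
p=c+y*.027-x*.030
go([*p,.14],27)
im=eyes.grab_frame('scene')[:,:,::-1]
cv2.imwrite('pics/s2.png',cv2.resize(im[190:340,220:420],None,fx=4,fy=4))
E
```

```text
clock: 6.58
ee_pos: [0.5403, -0.051, 0.1429]
ee_rot: [-3.055, -0.733, 0.001]
force: [-0.9, 0.2, -0.2]
grip_width: -0.0001
t 6.575 p [ 0.5403 -0.051   0.1429] xang 27.0 F [-0.92  0.17 -0.17] w -0.0001 zaxis [-0.001 -0.    -1.   ]
units [-0.587 -0.534  0.059] turn 0.000
```

View pics/s2.png

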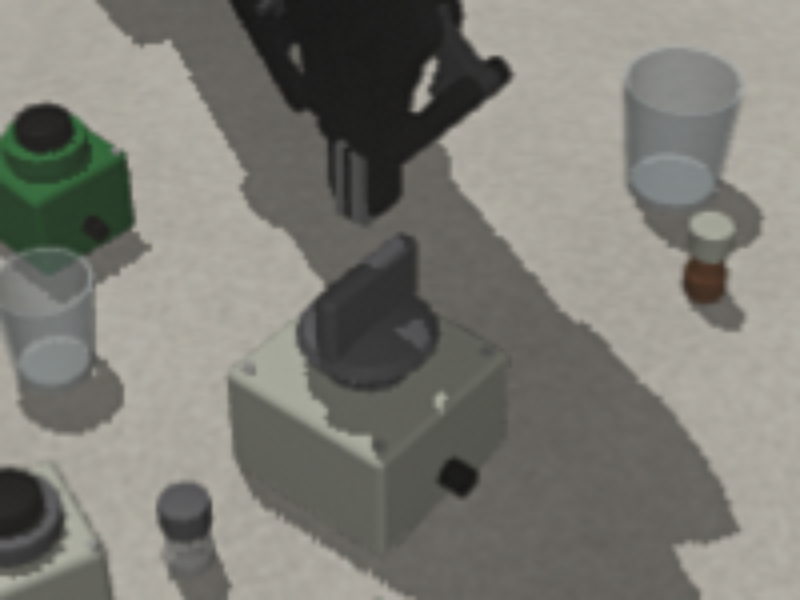

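The mushroom has stayed in: its bar top moved from about y=222 to about y=238. Now I go beside the bar's +y end on the near side.

```bash
python3 -m crank '[[[-0.3,-0.27,0,0],[-0.3,-0.27,0,0],[0,0,0.2,0],[0,0,0.3,0],[0,0,0.3,0],[0,0,0.03,0],[0,0,0,0]]]'
python3 -m crank '[[[0.1,0,0,0],[0.1,0,0,0],[0.1,0,0,0],[0,0,0,0]]]'
```

```text
clock: 7.5
ee_pos: [0.5019, -0.0408, 0.1016]
ee_rot: [3.055, 0.733, -0.0]
force: [-0.3, 0.9, 0.4]
grip_width: 0.0002
clock: 8.0
ee_pos: [0.5149, -0.0336, 0.1018]
ee_rot: [-3.054, -0.734, 0.001]
force: [-1.3, -0.2, 1.1]
grip_width: 0.0
```

```bash
python3 -m crank '[[[0.08,0,0,0],[0.08,0,0,0],[0,0,0,0]]]'
python3 -m crank '[[[0.08,0,0,0],[0.08,0,0,0],[0,0,0,0]]]'
```

```text
clock: 8.38
ee_pos: [0.5227, -0.0297, 0.1018]
ee_rot: [-3.055, -0.734, -0.001]
force: [-1.9, 0.8, 1.2]
grip_width: 0.0001
clock: 8.75
ee_pos: [0.5296, -0.0263, 0.1016]
ee_rot: [3.055, 0.734, 0.0]
force: [-0.8, -0.3, -0.4]
grip_width: -0.0001
```

```bash
python3 - <<'E'
from h import *
go([.541,-.051,.14],27)
im=eyes.grab_frame('scene')[:,:,::-1]
cv2.imwrite('pics/s3.png',cv2.resize(im[190:340,220:420],None,fx=4,fy=4))
E
```

```text
t 8.75 p [ 0.5296 -0.0263  0.1016] xang 27.02 F [-0.78 -0.33 -0.37] w -0.0001 zaxis [ 0.  0. -1.]
units [-0.021  0.544 -0.767] turn 0.000
```

View pics/s3.png

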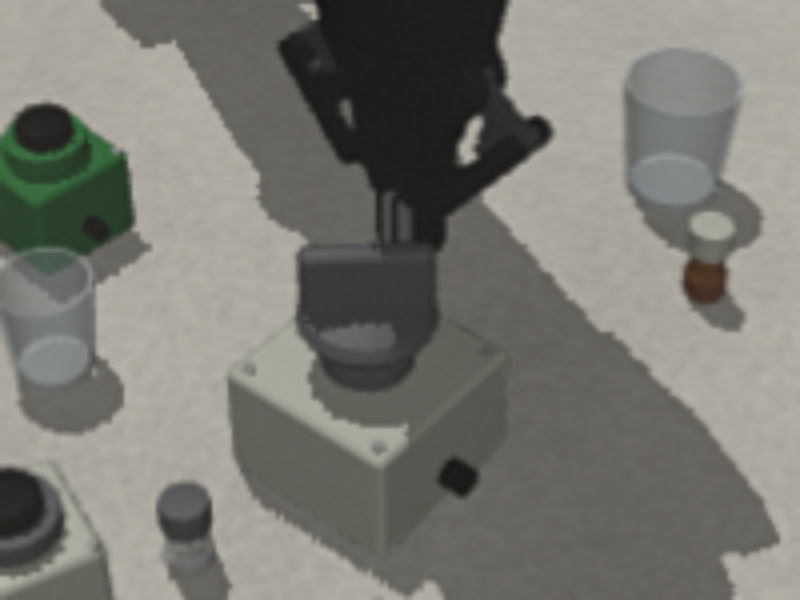

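The bar has turned about 0.6 rad and the dome is up again, with the column visible beneath it. I'll back off and lift.

```bash
python3 -m crank '[[[-0.15,0,0,0],[-0.2,0,0,0],[-0.3,0,0,0],[-0.1,0,0,0],[0,0,-0.4,0],[0,0,-0.6,0],[0,0,0,0],[0,0,0,0]]]'
python3 - <<'E'
from h import *
go([.577,.2765,.15],27)
im=eyes.grab_frame('scene')[:,:,::-1]
cv2.imwrite('pics/s4.png',cv2.resize(im[190:340,220:420],None,fx=4,fy=4))
E
```

```text
clock: 9.8
ee_pos: [0.4955, -0.0436, 0.1515]
ee_rot: [-3.055, -0.733, -0.0]
force: [-0.1, -0.3, 0.9]
grip_width: -0.0001
t 9.8 p [ 0.4955 -0.0436  0.1515] xang 27.0 F [-0.07 -0.27  0.91] w -0.0001 zaxis [ 0.  0. -1.]
units [ 4.359 -4.965  0.03 ] turn -0.000
```

View pics/s4.png

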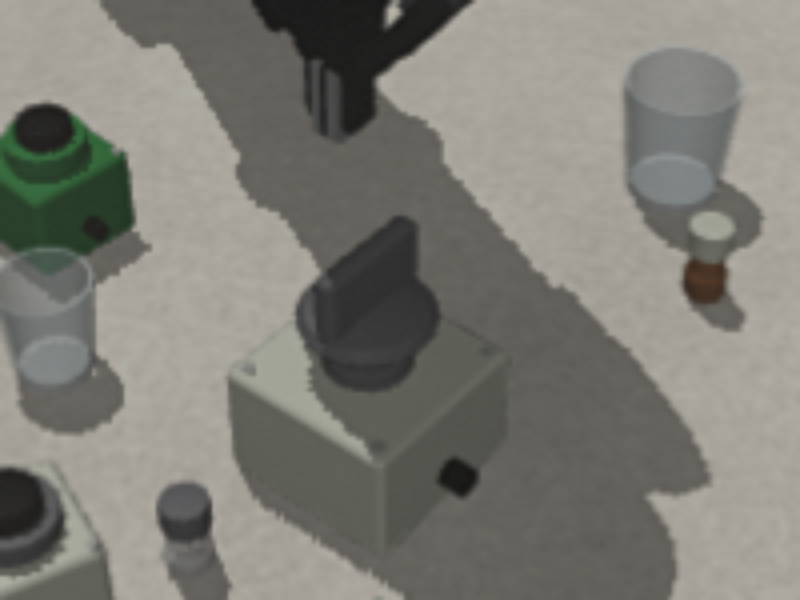

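The mushroom is fully out and turned back, the same as in the first picture. I'll move on to the square key.

```bash
python3 -m crank '[[[0,0,-0.3,0],[0.43,-0.49,0,0],[0.44,-0.5,0,0],[0.44,-0.5,0,0],[0.44,-0.5,0,0],[0.44,-0.5,0,0],[0.44,-0.5,0,0],[0.44,-0.5,0,0]]]'
python3 -m crank '[[[0.44,-0.5,0,0],[0.44,-0.5,0,0],[0.4,-0.47,0.3,0],[0,0,0.6,0],[0,0,0.2,0],[0,0,0,0]]]'
python3 - <<'E'
from h import *
go([.577,.2765,.072],27)
for n in('scene','wrist'):
    im=eyes.grab_frame(n)[:,:,::-1]
    if n=='scene': im=cv2.resize(im[190:310,400:560],None,fx=5,fy=5)
    cv2.imwrite(f'pics/{n}5.png',im)
E
```

```text
clock: 10.85
ee_pos: [0.553, 0.1825, 0.1655]
ee_rot: [3.054, 0.733, -0.003]
force: [0.7, -0.3, -0.0]
grip_width: -0.0002
clock: 11.6
ee_pos: [0.5765, 0.2752, 0.1107]
ee_rot: [3.054, 0.732, -0.004]
force: [0.7, 0.3, -0.1]
grip_width: 0.0002
t 11.6 p [0.5765 0.2752 0.1107] xang 26.95 F [ 0.68  0.35 -0.05] w 0.0002 zaxis [-0.002 -0.001 -1.   ]
units [ 0.023 -0.019  0.775] turn -0.001
```

View pics/scene5.png

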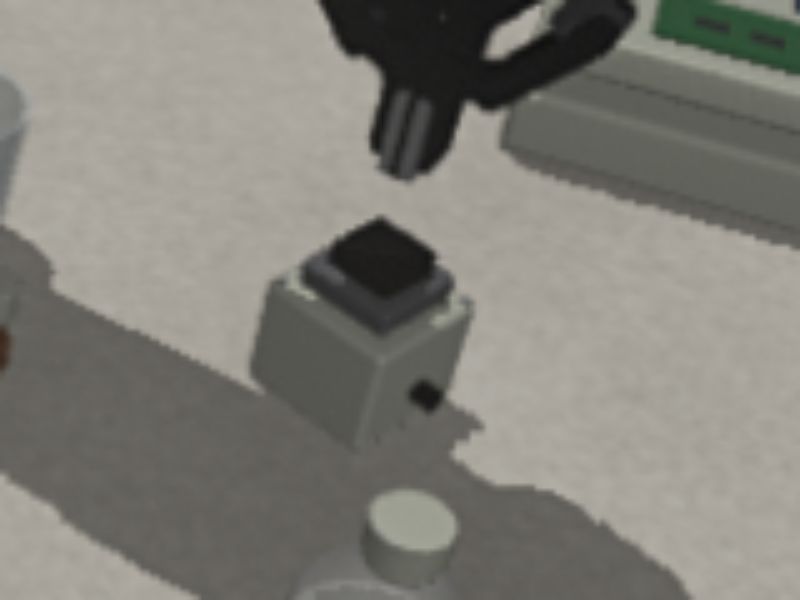

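View pics/wrist5.png

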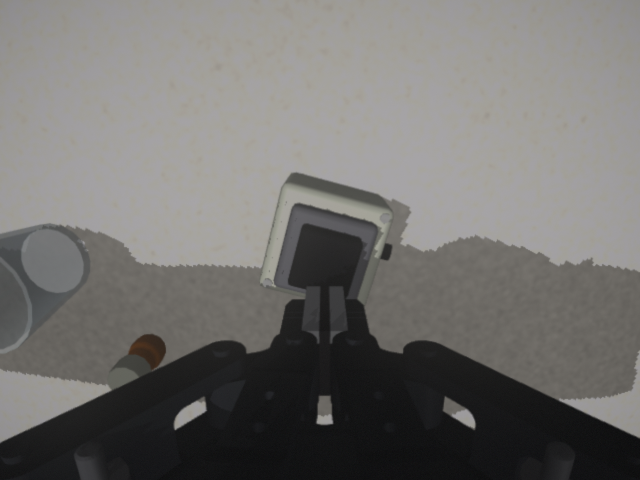

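The fingertips are above the cap, which sits at about (328,255) in the wrist view. I'll press it.

```bash
python3 -m crank '[[[0.02,-0.02,0.25,0],[0,0,0.25,0],[0,0,0.15,0],[0,0,0.1,0],[0,0,0.06,0],[0,0,0.06,0],[0,0,0,0]]]'
python3 -m crank '[[[0,0,0.03,0],[0,0,0.02,0],[0,0,0,0]]]'
```

```text
clock: 12.58
ee_pos: [0.5772, 0.2774, 0.0684]
ee_rot: [3.055, 0.733, -0.0]
force: [-3.0, -1.3, 4.0]
grip_width: -0.0001
clock: 12.95
ee_pos: [0.5773, 0.2774, 0.0661]
ee_rot: [-3.055, -0.733, 0.0]
force: [-3.6, -1.8, 6.6]
grip_width: 0.0
```

```bash
python3 -m crank '[[[0,0,0.03,0],[0,0,0,0],[0,0,0,0]]]'
python3 -m crank '[[[0,0,-0.2,0],[0,0,-0.4,0],[0,0,-0.8,0],[0,0,-0.8,0],[0,0,-0.3,0],[0,0,0,0],[0,0,0,0],[0,0,0,0]]]'
python3 - <<'E'
from h import *
go([.577,.2765,.072],27)
im=eyes.grab_frame('scene')[:,:,::-1];cv2.imwrite('pics/s6.png',im)
a=eyes.grab_frame('top')[:,:,::-1];b=cv2.imread('pics/top0.png')
cv2.imwrite('pics/t6.png',a)
E
```

```text
clock: 13.32
ee_pos: [0.5774, 0.2774, 0.066]
ee_rot: [-3.055, -0.733, -0.001]
force: [-5.9, -3.3, 16.1]
grip_width: -0.0001
clock: 14.32
ee_pos: [0.5767, 0.2772, 0.1876]
ee_rot: [3.054, 0.733, -0.004]
force: [0.3, 0.2, -0.3]
grip_width: 0.0
t 14.325 p [0.5767 0.2772 0.1876] xang 27.0 F [ 0.26  0.24 -0.28] w 0.0 zaxis [-0.002 -0.001 -1.   ]
units [0.004 0.015 2.313] turn 0.000
```

View pics/s6.png

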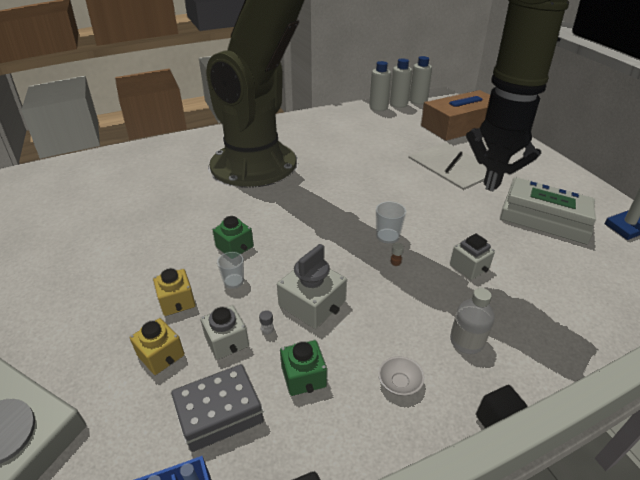

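View pics/t6.png

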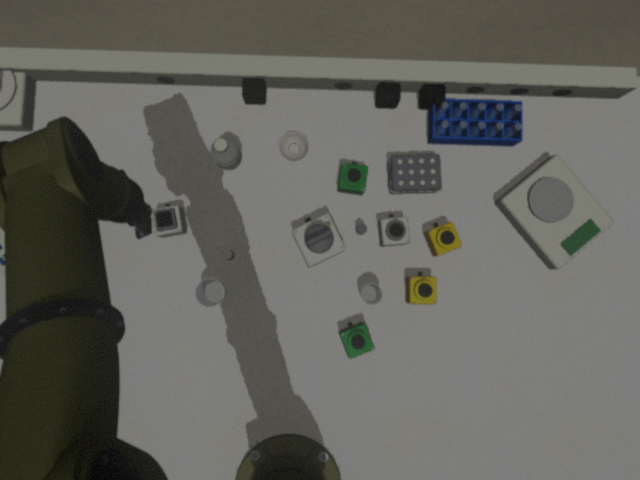

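The mushroom is out at (313,265), the square cap is up at (475,242), and every bystander sits at the same pixels as at the start. The arm is clear of everything.

```bash
python3 -c "
from rig import ctrl
print(ctrl.hand_in())"
```

```text
the job is handed in; nothing more can be done
None
```

The stop check is done and handed in after about 14.4 s on the robot's clock, against the 43 s allowed. The hand-in gives no verdict.

- **Press:** I pushed on the top of the bar with the shut fingers. It bottomed at a TCP height of about 0.112 m with 22 to 34 N, more than the suggested 12 to 15 N. After lifting off, the picture showed the mushroom staying in.
- **Twist:** I pushed only the near side of the bar, by its +y end. It turned about 0.6 rad and sprang out, then went back to rest once I backed off.
- **Reset:** I pressed the square key to a TCP height of about 0.066 m, its full 6 mm, with 16 N. Then I let it go and lifted clear.

In the last pictures the mushroom is out and straight, the square key is up, and all bystanders look unmoved. I never went near the round key. I checked these by eye in the pictures and from the TCP height and force, as the joint values can't be read directly. No check failed or disagreed.

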